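# Set the track board with the camera dolly on the desk riser

## Robot

A 7-joint arm with a two-finger parallel gripper is mounted at the origin on the work surface. World frame = base frame: x ahead of the robot, y to its left, z up, the work surface at z = 0. Lengths are in m, angles in rad, forces in N, time in s.
With the tool pointing down it reaches from about 0.425 to 0.875 m from the base axis. Payload 4.7 kg.
Tool frame: the origin (TCP) lies on the centre line of the jaws, within the pads' length; the fingertips stand 14 mm ahead of it and the grasp point (between the pads) lies 5 mm behind it; z points along the fingers, y is the line along which they close (so a half turn about z gives the same grasp; the last joint's range is limited). The gripper opens to 87 mm and grips with 3 to 60 N. Pads are 19 mm wide; open, the fingers measure 117 mm over their backs; the gripper's body (75 mm by 190 mm) begins 51 mm behind the grasp point.
Start: joints at [1.335, 0.321, -0.07, 1.45, 0.023, 1.371, -0.057], TCP at [0.161, -0.63, 0.201] pointing down, gripper open.
Joint ranges: [-2.86, 2.86], [-0.3, 2.09], [-1.38, 1.24], [0.06, 2.45], [-1.56, 4.7], [0.09, 2.05], [-2.69, 2.69]. Speed limits (rad/s): [2.57, 2.57, 3.14, 3.14, 3.14, 3.14, 3.14].

## Interface

Orientations are given as a rotation vector (axis times angle).
In Python, from bench import ctrl gives the robot as it stands.
- The arm moves only by the tool send_rows, never from a script. Its argument "steps" is a list of rows, each an object of numbers: "tx", "ty", "tz": the shift along the tool's x, y, z in units of 60 mm (1.0 is 60 mm); "turn": the turn about the tool's z in units of 8 degrees (1.0 is 8 degrees); "grip": the opening, from 0 (shut) to 1 (fully open). A call has 1 to 12 rows; each row shifts and turns the commanded pose from where the row before left it, along the tool's axes as they then stand; what a row does not reach is not made up. A row lasts 1/8 s, in which the tool goes at most 62.5 mm and 10.7 degrees, less where a joint would pass 70% of its speed; a pose out of reach is approached as far as the arm can. A call is refused whole if a number of a shift passes 1 or a number of a turn 1, either way. A call with a gripper value outside its range is refused whole. The fingers move at their own pace and stop on an object; "newtons" is the grip in N (left out, the last holds). Time passes only in rows, so rows that do not move let the fingers close. It gives the time, the measured TCP pose, the force, the opening and the grip force at its end, in the units of the state.
- ctrl.get_state(): the state, without advancing time (a new reading comes with each control period).
- ctrl.get_image(name): name is "side" or "top" or "wrist"; returns a dict with "pixels" (420x560x3 uint8, red, green, blue), "K" (3x3 intrinsics, pixels), "cam_to_world" (4x4, takes a point from camera to world coordinates); the wrist camera has in their place "T_tool_cam" (4x4, takes a point from camera to tool coordinates, whose origin is the TCP and whose axes are the flange's). Camera axes: x right, y down, z forward; pixel columns grow to the right and rows downward; lengths in m; the calibration is good to about 2 mm. A picture is of the moment at which its call begins: read the wrist's pose just before it. There is no depth.
- ctrl.close_job(): hands the job in; it is judged then, once.
The state is a dict: "time": time; "joint_positions": joint angles; "qd": joint speeds; "joint_torque": joint torques, N m; "position": TCP position; "tool_rot": TCP orientation; "ft_force": force on the tool from outside, world axes, zero at the start; "torque": the same for the moment, N m; "grip_width": opening from 0.0 (shut) to 1.0 (fully open); "grip_force": force on a finger pad.
Only numpy, scipy, OpenCV 4.12 (cv2) and the standard library are available. Lean on these libraries where they do the work, as an engineer would, in place of code of your own. Each camera call takes 0.05 s, during which the arm holds its last target. There are 200 camera calls.

## Task

Pick up the track board by its black carrying bar and, before taking it anywhere and without touching the free-running camera dolly, tilt the board gently so that the dolly rolls to the middle of the track, and keep it balanced there, its red pointer over the yellow band and the board well clear of the desk, for four seconds. Then carry the board across to just above the riser, steady the dolly over the band again for two seconds, and set the board down softly in the middle of the riser, square to it with the carrying bar to the front, the dolly at rest over the yellow band for the shot, and let go. The track is open at both ends and the dolly must never run off it; leave the mouse and the phone alone.

Things in the scene. Friction and masses are not known exactly. Their poses are not given: they have to be found in the camera images.
- board: Track board: light-wood plate 120 (x) x 260 (y) x 6 mm, upper face at z 26 mm, on four rubber feet 20 mm tall, 18 mm across, at x +-45, y +-110 mm; two steel rods along y (x +-28, top at z 36 mm), open at both ends; about 0.25 kg. A yellow band across it covers y -30 to +30 mm. Origin: centre, level with the feet's undersides; z up. The carrying bar sticks out of the -x edge.
- board_grip (a point): Grip point on the black carrying bar, at x -100, y 0, z 26 mm of the board's frame. The bar is free from x -60 to -160 mm, 22 mm wide (y), z 14 to 38 mm; take it from above, fingers closing along the board's y. On the desk the point is 26 mm above the desk.
- dolly: Camera dolly on the track: plate 66 (x) x 70 (y) mm, black camera (top 68 mm above origin), red pointer; 0.22 kg (+-20 %). Origin: plate centre, in the board's frame at x 0, z 62 mm, y 0 over the band's middle. Runs freely along the board's y: accel. = g x tilt - the board's accel. - 0.3/s x speed; friction only 0.001 rad of tilt. Off the track beyond y +-105 mm. Starts at rest at y 40 to 65 mm.
- riser: Low desk riser, fixed: dark walnut top 200 (x) x 360 (y) x 16 mm on a black steel frame, total height 70 mm. Origin: middle of its footprint on the desk; x points from its front edge to its back edge, away from the robot.
- riser_mid (a point): Middle of the riser's top face, 70 mm above the desk. The board's origin belongs here, the board's x along the riser's x; the carrying bar then overhangs the front edge.
- mouse: Black computer mouse, 105 (x) x 60 x 35 mm, on the far middle of the desk; leave alone. Origin: centre of its underside.
- phone: Black phone lying flat, 148 (x) x 72 x 9 mm, on the near middle of the desk; leave alone. Origin: centre of its underside.

How it is judged:
On the way, in this order (a step that is already met when the one before it is completed fails the run):
1. the board is held clear of the desk and the riser with the dolly balanced over the yellow band (height (world z) of board above 0.04 m and contact force between board and riser below 0.05 N and y of dolly in the frame of board between -0.032 and 0.032 m), for 3.5 s.
2. the board hovers over the middle of the riser with the dolly steady over the yellow band (horizontal distance between board and riser_mid below 0.05 m and height (world z) of board above 0.078 m and contact force between board and riser below 0.05 N and y of dolly in the frame of board between -0.032 and 0.032 m), for 1.5 s.
3. the board stands on the riser with the dolly over the yellow band (distance between board and riser_mid below 0.03 m and contact force between board and riser above 1 N and y of dolly in the frame of board between -0.034 and 0.034 m), for 0.3 s.
At the end, for the whole second after the job is handed in: Board level on the riser, centre within 30 mm of its middle, square within 0.17 rad, carrying bar to the front; the dolly's centre within 34 mm of the track's middle (y of the board) and slower than 0.03 m/s (distance between board and riser_mid below 0.03 m and z of board in the frame of riser_mid below 0.004 m and angle between board's own z axis and vertical below 0.03 rad and angle between the x axis of board and the x axis of riser, either way round below 0.17 rad and x of board_grip in the frame of riser below -0.06 m and y of dolly in the frame of board between -0.034 and 0.034 m and linear speed of dolly below 0.03 m/s and linear speed of board below 0.02 m/s); the robot touches nothing.
It fails at once if the dolly runs off an end of the track (y of dolly in the frame of board below -0.105 m or y of dolly in the frame of board above 0.105 m).
It fails at once if the robot touches the dolly (contact force between any of the fingers, the arm and dolly above 0.2 N).
It fails at once if the board is slammed down on the riser (contact force between board and riser above 40 N).
It fails at once if the board is tipped (angle between board's own z axis and vertical above 0.4 rad).
It fails at once if the mouse or the phone is moved (distance of any of mouse, phone from where it was at the start of the episode above 0.02 m).
It also fails if it takes over 61 s, if anything falls off the work surface, if the arm or the gripper's body presses on something with over 40 N, if the wrist force passes 120 N, or if a joint passes its speed limit or range.

## Working session

There is one attempt and no reset: what is moved stays moved. The work goes in short steps, Python scripts to look and compute and a tool call to move; the robot and the scene stay as the last step left them, time stands still between calls to the robot, and variables do not carry over. Pictures are saved under pics/ and viewed, at most 10 in all, crops included, and the job is handed in when it is done.

Besides the shell and the picture viewer there is one more tool, called after "Request:" as name([rows], argument=value, ...), one row to a line, values as JSON. send_rows: Moves the arm, as the interface text tells. Its arguments: {"type":"object","properties":{"steps":{"type":"array"},"newtons":{"type":"number"}},"required":["steps"]}

```bash
ls; mkdir -p pics; python3 - <<'E'
from bench import ctrl
import cv2
s=ctrl.get_state();print(s)
for n in("top","side"):
    i=ctrl.get_image(n);cv2.imwrite(f"pics/{n}0.png",i["pixels"][:,:,::-1]);print(n,i["K"],i["cam_to_world"])
i=ctrl.get_image("wrist");print(i["T_tool_cam"],i["K"])
E
```

```text
pics
{'time': 0.0, 'joint_positions': array([ 1.33511532,  0.32184376, -0.07009944,  1.45167749,  0.02262084,
        1.37079208, -0.0569046 ]), 'qd': array([ 0.00072507,  0.00035083,  0.00070758,  0.00105384,  0.0004677 ,
        0.00156484, -0.00083031]), 'joint_torque': array([ 2.26586608e-04, -4.91291535e+01, -4.03669160e-01, -3.12528241e+01,
       -6.36410387e-02,  4.36869403e-02,  1.86337852e-04]), 'position': array([ 0.1604778 , -0.62926253,  0.19954695]), 'tool_rot': array([-3.11522921e+00, -3.91167898e-01,  5.54719987e-04]), 'ft_force': array([ 0.00144211, -0.65505749, -0.02441856]), 'torque': array([-0.05026706, -0.02323209, -0.02524599]), 'grip_force': 0.0, 'grip_width': 0.9999510462813967}
top [[417.73532362   0.         280.7607485 ]
 [  0.         417.73532362 204.93542172]
 [  0.           0.           1.        ]] [[ 0.00990618 -0.98659707  0.16287445  0.45614136]
 [-0.99991698 -0.0084314   0.00974346  0.01158569]
 [-0.0082396  -0.16295745 -0.98659869  0.87748809]
 [ 0.          0.          0.          1.        ]]
side [[547.00738247   0.         281.90904642]
 [  0.         547.00738247 210.96938016]
 [  0.           0.           1.        ]] [[-0.93644226 -0.24300139  0.25303402  0.27558282]
 [-0.35023909  0.68911338 -0.63439367  0.77340542]
 [-0.02021058 -0.68269545 -0.73042348  0.94750579]
 [ 0.          0.          0.          1.        ]]
[[-9.42379061e-04 -9.68741851e-01 -2.48069220e-01  6.71983605e-02]
 [ 9.99999246e-01 -1.10812879e-03  5.28531452e-04 -4.04846877e-04]
 [-7.86903182e-04 -2.48068535e-01  9.68742165e-01 -1.84208517e-01]
 [ 0.00000000e+00  0.00000000e+00  0.00000000e+00  1.00000000e+00]] [[365.05314639   0.         281.42397438]
 [  0.         365.05314639 204.48685598]
 [  0.           0.           1.        ]]
```

View pics/top0.png

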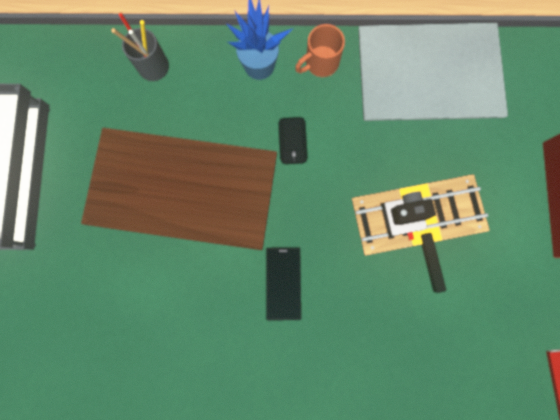

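View pics/side0.png

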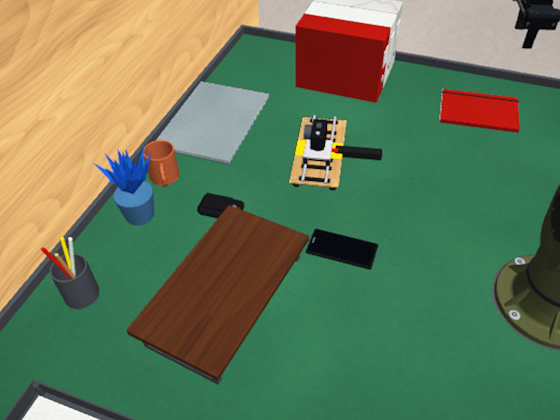

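The top view shows the board at about (420,214) with its bar pointing down at (433,265) and the dolly left of centre. The riser is at about (180,188), the mouse at (293,140) and the phone at (284,284). Next I measure the poses.

```bash
cat > h.py <<'E'
from bench import ctrl
import numpy as np, cv2
from scipy.spatial.transform import Rotation as R
def px2w(i,uv,z):
    uv=np.atleast_2d(np.float64(uv));T=i["cam_to_world"]
    d=np.c_[uv,np.ones(len(uv))]@np.linalg.inv(i["K"]).T@T[:3,:3].T
    return T[:3,3]+d*((z-T[2,3])/d[:,2])[:,None]
def big(m):
    c,_=cv2.findContours(m.astype(np.uint8),cv2.RETR_EXTERNAL,cv2.CHAIN_APPROX_NONE)
    return max(c,key=cv2.contourArea)
def rect(i,m,z):
    c=big(m)[:,0]; w=px2w(i,c,z)[:,:2]
    return cv2.minAreaRect((w*1000).astype(np.float32))
E
python3 - <<'E'
from h import *
i=ctrl.get_image("top");p=i["pixels"];h=cv2.cvtColor(p,cv2.COLOR_RGB2HSV);H,S,V=[h[...,k].astype(int) for k in range(3)]
roi=np.zeros(H.shape,bool);roi[160:300,340:500]=1
b=roi&~((H>55)&(H<90)&(S>90))
k=cv2.morphologyEx((b&((V>120))).astype(np.uint8),cv2.MORPH_CLOSE,np.ones((9,9)))
print("board",rect(i,k,.026))
bar=roi&(V<60)&(np.arange(420)[:,None]>236);c=big(bar)[:,0];print("bar",rect(i,bar,.038),c.min(0),c.max(0))
r=np.zeros(H.shape,bool);r[120:260,70:285]=1
m=r&((H<20)|(H>170))&(S>60)&(V>30)
print("riser",rect(i,m,.07))
red=roi&((H<6)|(H>174))&(S>150)&(V>100);ys,xs=np.nonzero(red);print("red",xs.mean(),ys.mean(),px2w(i,[xs.mean(),ys.mean()],.06))
y=roi&(H>22)&(H<32)&(S>180);print("yellow",rect(i,y,.026))
T=[]
for _ in range(1):
    s=ctrl.get_state();M=R.from_rotvec(s["tool_rot"]).as_matrix();print("tool",M.round(4).tolist())
E
```

```text
board ((567.2921752929688, -270.7577819824219), (165.24794006347656, 272.95245361328125), 11.406100273132324)
bar ((443.5774230957031, -282.6407165527344), (31.583415985107422, 5.39302921295166), 10.015679359436035) [431 274] [436 290]
riser ((623.9168090820312, 219.49334716796875), (356.23101806640625, 196.82452392578125), 82.45303344726562)
red 409.7368421052632 235.52631578947367 [[ 0.53264473 -0.23306973  0.06      ]]
yellow ((527.9364624023438, -264.74078369140625), (2.02453875541687, 5.997497081756592), 87.46662139892578)
tool [[0.969, 0.2472, -0.0003], [0.2472, -0.969, 0.0012], [-0.0001, -0.0012, -1.0]]
```

```bash
python3 - <<'E'
from h import *
i=ctrl.get_image("top");c=i["pixels"][165:300,345:500,::-1]
cv2.imwrite("pics/crop.png",cv2.resize(c,None,fx=4.4,fy=4.4,interpolation=cv2.INTER_CUBIC))
h=cv2.cvtColor(i["pixels"],cv2.COLOR_RGB2HSV).astype(int)
roi=np.zeros(h.shape[:2],bool);roi[244:300,415:450]=1
m=roi&(h[...,2]<75);print(rect(i,m,.038))
print(px2w(i,[[354,197],[475,176],[489,231],[366,253]],.026).round(4).tolist(),px2w(i,[421,214],.026))
E
```

```text
((472.99835205078125, -283.7830810546875), (94.70838928222656, 22.766624450683594), 11.59682559967041)
[[0.6147, -0.1314, 0.026], [0.6612, -0.3838, 0.026], [0.5465, -0.4046, 0.026], [0.4996, -0.1535, 0.026]] [[ 0.58031117 -0.26809115  0.026     ]]
```

View pics/crop.png

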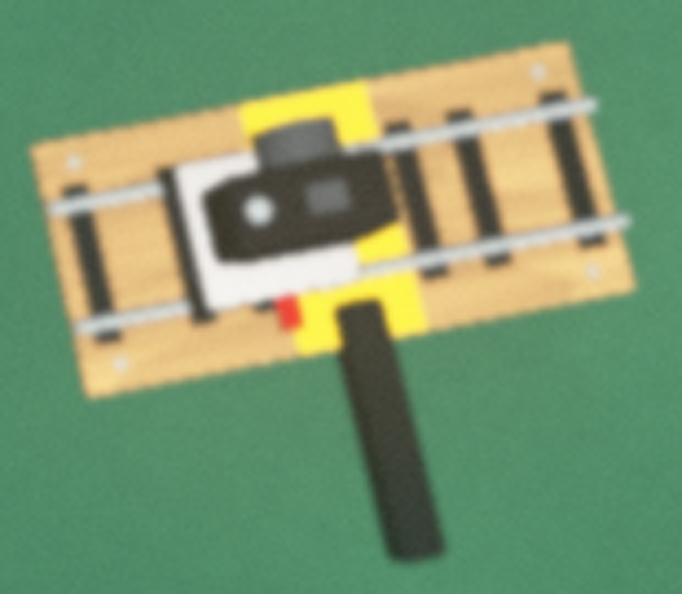

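The crop shows the white dolly plate and its red pointer at (288,312), on the +y side of the yellow band. The bar runs straight down to (415,555). I estimate the grip point at about (0.486, -0.284) with yaw 10.5°.

Request:
send_rows([
  {"tx": 0.668, "ty": -0.424, "tz": 0, "turn": 0, "grip": 1},
  {"tx": 0.668, "ty": -0.424},
  {"tx": 0.668, "ty": -0.424},
  {"tx": 0.668, "ty": -0.424},
  {"tx": 0.668, "ty": -0.424},
  {"tx": 0.668, "ty": -0.424},
  {"tx": 0.668, "ty": -0.424},
  {"tx": 0.668, "ty": -0.424},
  {"tx": 0.668, "ty": -0.424},
  {"tx": 0.668, "ty": -0.424},
  {"turn": 0.475, "tz": 0.3},
  {"tz": 0.3},
], newtons=60)

```text
validation failed for argument at $.st...
```

```bash
cat >> h.py <<'E'
def st():
    s=ctrl.get_state();M=R.from_rotvec(s["tool_rot"]).as_matrix()
    print("t",round(s["time"],2),"p",s["position"].round(4),"yaw",round(np.degrees(np.arctan2(M[1,0],M[0,0])),2),"z",M[:,2].round(4),"J",s["joint_positions"].round(2),"F",s["ft_force"].round(1),"g",round(s["grip_width"],3),round(s["grip_force"],1))
    return s,M
def w2px(i,X,s,M):  # wrist
    T=np.eye(4);T[:3,:3]=M;T[:3,3]=s["position"];T=T@i["T_tool_cam"]
    q=(np.atleast_2d(X)-T[:3,3])@T[:3,:3]@i["K"].T
    return q[:,:2]/q[:,2:],T
E
python3 - <<'E'
from h import *
s,M=st();i=ctrl.get_image("wrist");cv2.imwrite("pics/w1.png",i["pixels"][:,:,::-1])
E
```

```text
t 0.25 p [ 0.1606 -0.6296  0.2001] yaw 14.31 z [-3.e-04  9.e-04 -1.e+00] J [ 1.34  0.32 -0.07  1.45  0.02  1.37 -0.06] F [ 0.1 -0.2  0.1] g 0.999 0.0
```

View pics/w1.png

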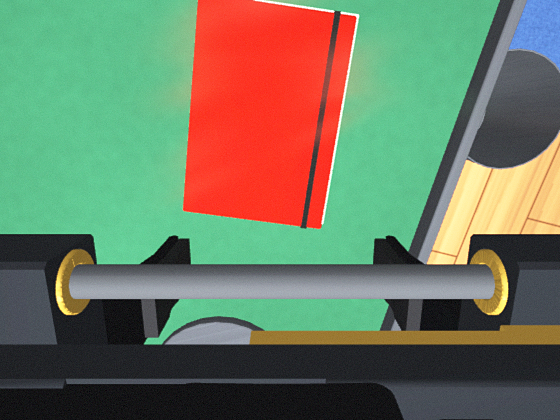

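The move was refused, presumably because every row needs all its fields. The wrist view is therefore of the start pose, with the red notebook ahead and the jaws at (165,285) and (395,285).

Request:
send_rows([
  {"tx": 0.668, "ty": -0.424, "tz": 0, "turn": 0, "grip": 1},
  {"tx": 0.668, "ty": -0.424, "tz": 0, "turn": 0, "grip": 1},
  {"tx": 0.668, "ty": -0.424, "tz": 0, "turn": 0, "grip": 1},
  {"tx": 0.668, "ty": -0.424, "tz": 0, "turn": 0, "grip": 1},
  {"tx": 0.668, "ty": -0.424, "tz": 0, "turn": 0, "grip": 1},
  {"tx": 0.668, "ty": -0.424, "tz": 0, "turn": 0, "grip": 1},
  {"tx": 0.668, "ty": -0.424, "tz": 0, "turn": 0, "grip": 1},
  {"tx": 0.668, "ty": -0.424, "tz": 0, "turn": 0, "grip": 1},
  {"tx": 0.668, "ty": -0.424, "tz": 0, "turn": 0, "grip": 1},
  {"tx": 0.668, "ty": -0.424, "tz": 0, "turn": 0, "grip": 1},
  {"tx": 0, "ty": 0, "tz": 0.3, "turn": 0.475, "grip": 1},
  {"tx": 0, "ty": 0, "tz": 0.3, "turn": 0, "grip": 1},
], newtons=60)

```text
time: 1.8
position: [0.4863, -0.2841, 0.1641]
tool_rot: [3.128, 0.29, 0.0]
ft_force: [-0.5, -1.2, 0.9]
grip_width: 0.999
grip_force: 0.0
```

```bash
python3 - <<'E'
from h import *
s,M=st();i=ctrl.get_image("wrist");cv2.imwrite("pics/w2.png",i["pixels"][:,:,::-1])
E
```

```text
t 1.8 p [ 0.4863 -0.2841  0.1641] yaw 10.6 z [ 1.e-04 -6.e-04 -1.e+00] J [ 0.83  0.18 -0.39  1.71  0.07  1.26 -0.96] F [-0.5 -1.2  0.9] g 0.999 0.0
```

View pics/w2.png

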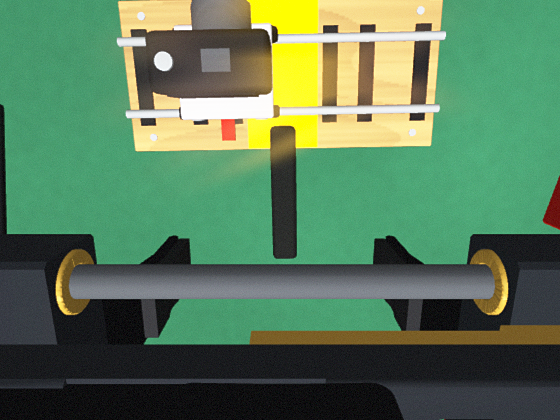

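The wrist view shows the bar from (283,127) to (285,258), centred between the jaws. The plate edge from (135,150) to (430,145) says the board is about 1° more in yaw than the tool.

```bash
python3 - <<'E'
from h import *
s,M=st();i=ctrl.get_image("wrist")
_,T=w2px(i,[[0,0,0]],s,M)
j=dict(K=i["K"],cam_to_world=T)
for z,p in((.038,[[283,127],[285,258]]),(.026,[[135,150],[430,145],[283,150]])):
    w=px2w(j,p,z); print(z,w.round(4).tolist(),"tool",((w-s["position"])@M).round(4).tolist())
E
```

```text
t 1.85 p [ 0.4843 -0.2838  0.161 ] yaw 10.56 z [-0.0041  0.0019 -1.    ] J [ 0.83  0.18 -0.39  1.71  0.07  1.26 -0.96] F [-1.3  0.7 -1.8] g 1.002 0.0
0.038 [[0.5375, -0.2748, 0.038], [0.4239, -0.2978, 0.038]] tool [[0.0544, 0.0011, 0.1228], [-0.0614, 0.003, 0.1233]]
0.026 [[0.4942, -0.1519, 0.026], [0.5452, -0.4028, 0.026], [0.5177, -0.2785, 0.026]] tool [[0.0345, -0.1275, 0.1353], [0.0386, 0.1284, 0.1346], [0.0344, 0.0012, 0.1349]]
```

Request:
send_rows([
  {"tx": 0, "ty": 0.03, "tz": 0.3, "turn": -0.12, "grip": 1},
  {"tx": 0, "ty": 0, "tz": 0.4, "turn": 0, "grip": 1},
  {"tx": 0, "ty": 0, "tz": 0.4, "turn": 0, "grip": 1},
  {"tx": 0, "ty": 0, "tz": 0.4, "turn": 0, "grip": 1},
  {"tx": 0, "ty": 0, "tz": 0.4, "turn": 0, "grip": 1},
  {"tx": 0, "ty": 0, "tz": 0.3, "turn": 0, "grip": 1},
  {"tx": 0, "ty": 0, "tz": 0.15, "turn": 0, "grip": 1},
  {"tx": 0, "ty": 0, "tz": 0, "turn": 0, "grip": 1},
  {"tx": 0, "ty": 0, "tz": 0, "turn": 0, "grip": 1},
], newtons=60)

```text
time: 3.02
position: [0.4872, -0.2865, 0.0245]
tool_rot: [3.125, 0.314, 0.002]
ft_force: [1.2, -0.6, 0.8]
grip_width: 1.0
grip_force: 0.0
```

```bash
python3 - <<'E'
from h import *
st()
E
```

```text
t 3.02 p [ 0.4872 -0.2865  0.0245] yaw 11.48 z [ 0.0014 -0.001  -1.    ] J [ 0.81  0.32 -0.38  1.85  0.14  1.   -0.99] F [ 1.2 -0.6  0.8] g 1.0 0.0
```

Request:
send_rows([
  {"tx": 0, "ty": 0, "tz": 0.05, "turn": 0, "grip": 0.5},
  {"tx": 0, "ty": 0, "tz": 0, "turn": 0, "grip": 0.4},
  {"tx": 0, "ty": 0, "tz": 0, "turn": 0, "grip": 0.3},
  {"tx": 0, "ty": 0, "tz": 0, "turn": 0, "grip": 0.2},
  {"tx": 0, "ty": 0, "tz": 0, "turn": 0, "grip": 0.1},
  {"tx": 0, "ty": 0, "tz": 0, "turn": 0, "grip": 0},
  {"tx": 0, "ty": 0, "tz": 0, "turn": 0, "grip": 0},
  {"tx": 0, "ty": 0, "tz": 0, "turn": 0, "grip": 0},
], newtons=60)

```text
time: 4.03
position: [0.4864, -0.286, 0.0206]
tool_rot: [3.126, 0.314, -0.0]
ft_force: [1.0, -0.3, -0.6]
grip_width: 0.172
grip_force: 0.0
```

```bash
python3 - <<'E'
from h import *
s,M=st();i=ctrl.get_image("wrist");cv2.imwrite("pics/w3.png",i["pixels"][:,:,::-1])
h=cv2.cvtColor(i["pixels"],cv2.COLOR_RGB2HSV).astype(int);H,S,V=h[...,0],h[...,1],h[...,2]
red=((H<6)|(H>174))&(S>150)&(V>100);c=big(red);print(cv2.boundingRect(c),cv2.contourArea(c))
y=(H>22)&(H<32)&(S>150)&(V>100);c=big(y);print(cv2.boundingRect(c))
_,T=w2px(i,[[0,0,0]],s,M)
# board frame -> tool: x_b=-98 at tool origin, z TCP .0215
tb=lambda x,y,z:M@np.array([x+.098,-y,-(z-.0215)])+s["position"]
for y in(-.1,-.05,0,.05,.1):print(y,w2px(i,[tb(-.045,y,.06),tb(-.06,y,.026)],s,M)[0].round(0).tolist())
E
```

```text
t 4.03 p [ 0.4864 -0.286   0.0206] yaw 11.47 z [-0.e+00 -1.e-04 -1.e+00] J [ 0.81  0.32 -0.38  1.85  0.14  0.99 -1.  ] F [ 1.  -0.3 -0.6] g 0.172 0.0
(157, 125, 30, 42) 1062.5
(262, 0, 87, 103)
-0.1 [[534.0, 148.0], [483.0, 171.0]]
-0.05 [[408.0, 148.0], [383.0, 172.0]]
0 [[282.0, 148.0], [282.0, 172.0]]
0.05 [[156.0, 148.0], [181.0, 172.0]]
0.1 [[30.0, 148.0], [81.0, 172.0]]
```

View pics/w3.png

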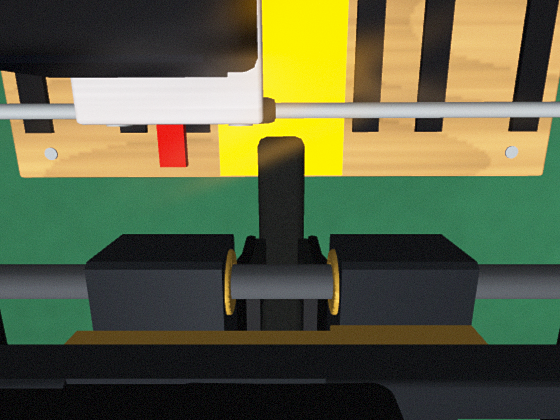

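The wrist view now shows the red pointer at (172,145), the yellow band from x 219 to 344, and the bar at x 258–303. The dolly is at about +43 mm.

Request:
send_rows([
  {"tx": 0, "ty": 0, "tz": 0, "turn": 0, "grip": 0},
  {"tx": 0, "ty": 0, "tz": 0, "turn": 0, "grip": 0},
  {"tx": 0, "ty": 0, "tz": 0, "turn": 0, "grip": 0},
], newtons=60)

```text
time: 4.45
position: [0.4864, -0.286, 0.0207]
tool_rot: [3.126, 0.314, -0.0]
ft_force: [-0.2, -0.0, -0.2]
grip_width: 0.003
grip_force: 0.0
```

```bash
cat >> h.py <<'E'
def meas():
    s,M=st();i=ctrl.get_image("wrist");p=i["pixels"]
    h=cv2.cvtColor(p,cv2.COLOR_RGB2HSV).astype(int);H,S,V=h[...,0],h[...,1],h[...,2]
    red=((H<6)|(H>174))&(S>150)&(V>100);red[:100]=0;red[230:]=0
    if red.any():
        c=big(red);x,y,w,hh=cv2.boundingRect(c);print("  dolly y mm",round((281.5-x-w/2)/2.53,1),(x,y,w,hh))
    r=p.astype(int);g=(r[...,1]-r[...,0]>15)
    # near edge row of plate: left & right columns
    Y=(H>20)&(H<33)&(S>150)&(V>90);Y[230:]=0
    c=cv2.boundingRect(big(Y));print("  band",c)
    e=[]
    for u in(60,110,220,340,400,470,510):
        col=Y[:,u]|((H>8)&(H<25)&(S>50)&(V>100))[:,u];k=np.nonzero(col[100:230])[0];e.append(100+k.max() if len(k) else -1)
    print("  edge",e)
    return s,M,i
E
python3 -c "
from h import *
meas()"
```

```text
t 4.45 p [ 0.4864 -0.286   0.0207] yaw 11.47 z [-0.e+00 -1.e-04 -1.e+00] J [ 0.81  0.32 -0.38  1.85  0.14  0.99 -1.  ] F [-0.2 -0.  -0.2] g 0.003 0.0
  dolly y mm 43.3 (157, 125, 30, 42)
  band (262, 0, 87, 103)
  edge [np.int64(176), np.int64(176), np.int64(176), np.int64(175), np.int64(175), np.int64(175), np.int64(175)]
```

```bash
python3 -c "
from h import *
i=ctrl.get_image('wrist')['pixels'];j=ctrl.get_image('side')['pixels'][90:230,250:450]
cv2.imwrite('pics/w4.png',np.hstack([i[100:380,130:430],cv2.resize(j,(400,280),interpolation=cv2.INTER_CUBIC)])[:,:,::-1])
print(ctrl.get_state()['joint_torque'])"
```

```text
[ 4.38189527e-04 -4.26407003e+01 -3.32079403e+00 -2.65317106e+01
 -4.91562719e-02 -4.28275333e-02  2.03182708e-05]
```

View pics/w4.png

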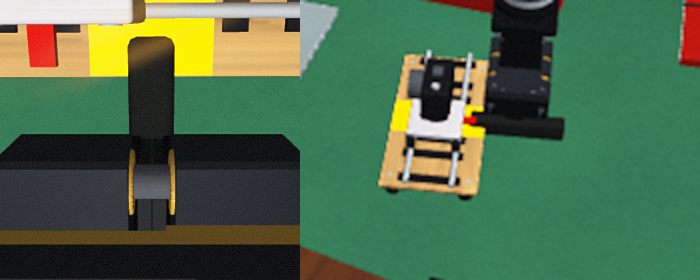

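The left crop shows the jaws shut right over the bar. The right crop (side view) shows the whole bar unobstructed in front of the gripper, so I check the geometry with the side camera.

```bash
python3 -c "
from h import *
s,M=st()
i=ctrl.get_image('side');T=i['cam_to_world']
def pj(X):
    q=(np.array(X)-T[:3,3])@T[:3,:3]@i['K'].T;return (q[:2]/q[2]).round(0)
P=s['position']
for n,v in(('tcp',[0,0,0]),('tip',[0,0,.014]),('grasp',[0,0,-.005]),('body',[0,0,-.056]),('barend',[-.062,0,-.01]),('barbase',[.038,0,-.01])):print(n,pj(P+M@np.array(v)))
j=i['pixels'][60:180,330:470]
cv2.imwrite('pics/s5.png',cv2.resize(j,None,fx=5.6,fy=5,interpolation=cv2.INTER_CUBIC)[:,:,::-1])"
```

```text
t 4.6 p [ 0.4865 -0.286   0.0206] yaw 11.47 z [-0.e+00 -1.e-04 -1.e+00] J [ 0.81  0.32 -0.38  1.85  0.14  0.99 -1.  ] F [0.6 0.3 0.2] g 0.002 0.0
tcp [357. 153.]
tip [356. 157.]
grasp [357. 152.]
body [359. 136.]
barend [382. 152.]
barbase [342. 149.]
```

View pics/s5.png

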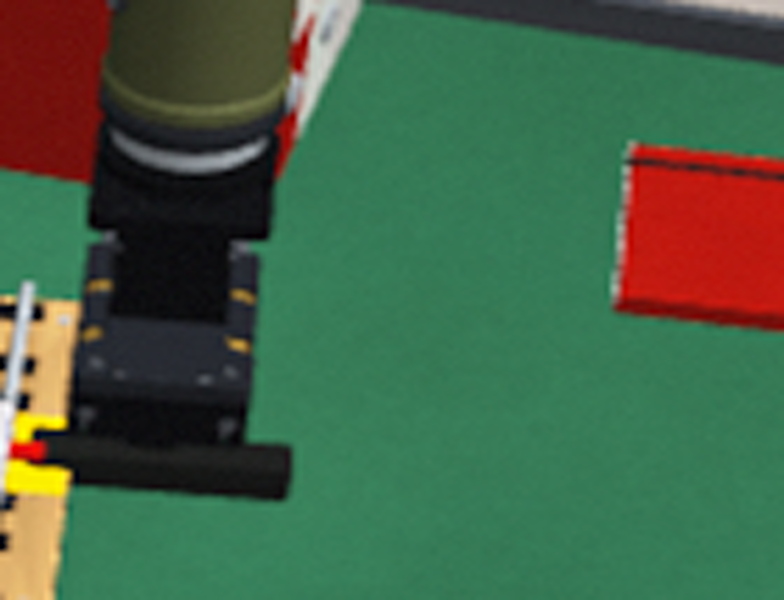

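Both views show the visible fingertips stopping about 35 mm short of where the tool data puts them, just above the bar. I'll open and go down in small steps, watching the force.

Request:
send_rows([
  {"tx": 0, "ty": 0, "tz": 0, "turn": 0, "grip": 1},
  {"tx": 0, "ty": 0, "tz": 0, "turn": 0, "grip": 1},
  {"tx": 0, "ty": 0, "tz": 0, "turn": 0, "grip": 1},
  {"tx": 0, "ty": 0, "tz": 0, "turn": 0, "grip": 1},
  {"tx": 0, "ty": 0, "tz": 0, "turn": 0, "grip": 1},
  {"tx": 0, "ty": 0, "tz": 0.09, "turn": 0, "grip": 1},
  {"tx": 0, "ty": 0, "tz": 0, "turn": 0, "grip": 1},
], newtons=60)

```text
time: 5.52
position: [0.4859, -0.2858, 0.0146]
tool_rot: [-3.125, -0.314, 0.002]
ft_force: [-0.6, -0.8, 0.7]
grip_width: 0.721
grip_force: 0.0
```

Request:
send_rows([
  {"tx": 0, "ty": 0, "tz": 0.06, "turn": 0, "grip": 1},
  {"tx": 0, "ty": 0, "tz": 0, "turn": 0, "grip": 1},
], newtons=60)

```text
time: 5.78
position: [0.4862, -0.2859, 0.0113]
tool_rot: [-3.126, -0.314, 0.001]
ft_force: [-0.5, 0.3, -0.9]
grip_width: 0.938
grip_force: 0.0
```

Request:
send_rows([
  {"tx": 0, "ty": 0, "tz": 0.08, "turn": 0, "grip": 1},
  {"tx": 0, "ty": 0, "tz": 0.08, "turn": 0, "grip": 1},
  {"tx": 0, "ty": 0, "tz": 0, "turn": 0, "grip": 1},
], newtons=60)

```text
time: 6.15
position: [0.486, -0.2858, 0.0014]
tool_rot: [-3.125, -0.314, 0.002]
ft_force: [-0.6, -0.3, -0.2]
grip_width: 1.0
grip_force: 0.0
```

```bash
python3 -c "
from h import *
s,M,i=meas();p=i['pixels'];cv2.imwrite('pics/w6.png',p[:,:,::-1])
k=ctrl.get_image('side')['pixels'][90:180,290:410]
cv2.imwrite('pics/m6.png',np.hstack([p[100:400,100:460],cv2.resize(k,(400,300),interpolation=cv2.INTER_CUBIC)])[:,:,::-1])"
```

```text
t 6.15 p [ 0.486  -0.2858  0.0014] yaw 11.47 z [-1.e-03  6.e-04 -1.e+00] J [ 0.81  0.35 -0.37  1.86  0.15  0.96 -1.  ] F [-0.6 -0.3 -0.2] g 1.0 0.0
  dolly y mm 49.8 (137, 126, 37, 49)
  band (260, 0, 98, 101)
  edge [np.int64(183), np.int64(183), np.int64(182), np.int64(182), np.int64(182), np.int64(182), np.int64(181)]
```

View pics/m6.png

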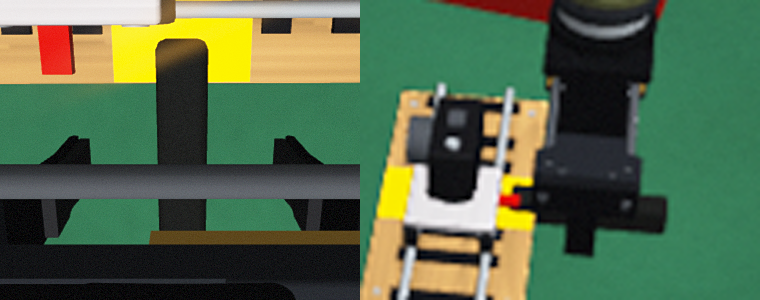

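The left half shows the open fingers at rows 137–235 either side of the bar. The right half (side view) shows the near finger reaching past the bar, with its tip at (577,255) in the picture.

```bash
python3 -c "
from h import *
s,M=st()
i=ctrl.get_image('side');T=i['cam_to_world'];P=s['position']
for y in(-.0435,-.0585):
  for z in(.014,0,-.01,-.02,-.03):
    q=(P+M@np.array([0,y,z])-T[:3,3])@T[:3,:3]@i['K'].T;print(y,z,(q[:2]/q[2]).round(1))
"
```

```text
t 6.25 p [ 0.4864 -0.286   0.0019] yaw 11.48 z [-2.e-04  0.e+00 -1.e+00] J [ 0.81  0.35 -0.37  1.86  0.15  0.96 -1.  ] F [ 0.1 -0.2  0.7] g 0.998 0.0
-0.0435 0.014 [354.8 173.9]
-0.0435 0 [355.2 169.8]
-0.0435 -0.01 [355.5 166.9]
-0.0435 -0.02 [355.8 164. ]
-0.0435 -0.03 [356.2 161. ]
-0.0585 0.014 [354.4 177.9]
-0.0585 0 [354.8 173.9]
-0.0585 -0.01 [355.1 170.9]
-0.0585 -0.02 [355.4 168. ]
-0.0585 -0.03 [355.8 165. ]
```

Request:
send_rows([
  {"tx": 0, "ty": 0, "tz": 0.08, "turn": 0, "grip": 1},
  {"tx": 0, "ty": 0, "tz": 0.08, "turn": 0, "grip": 1},
  {"tx": 0, "ty": 0, "tz": 0.06, "turn": 0, "grip": 1},
  {"tx": 0, "ty": 0, "tz": 0, "turn": 0, "grip": 0.6},
  {"tx": 0, "ty": 0, "tz": 0, "turn": 0, "grip": 0.4},
  {"tx": 0, "ty": 0, "tz": 0, "turn": 0, "grip": 0.35},
  {"tx": 0, "ty": 0, "tz": 0, "turn": 0, "grip": 0.3},
  {"tx": 0, "ty": 0, "tz": 0, "turn": 0, "grip": 0.25},
  {"tx": 0, "ty": 0, "tz": 0, "turn": 0, "grip": 0.2},
  {"tx": 0, "ty": 0, "tz": 0, "turn": 0, "grip": 0.1},
], newtons=60)

```text
time: 7.55
position: [0.4864, -0.2861, -0.0111]
tool_rot: [3.126, 0.314, -0.0]
ft_force: [0.0, -0.5, -0.4]
grip_width: 0.285
grip_force: 0.0
```

Request:
send_rows([
  {"tx": 0, "ty": 0, "tz": 0, "turn": 0, "grip": 0},
  {"tx": 0, "ty": 0, "tz": 0, "turn": 0, "grip": 0},
], newtons=60)

```text
time: 7.8
position: [0.4865, -0.2861, -0.0111]
tool_rot: [3.126, 0.314, -0.0]
ft_force: [0.3, 0.2, -0.2]
grip_width: 0.249
grip_force: 60.0
```

```bash
python3 -c "
from h import *
meas()"
```

```text
t 7.8 p [ 0.4865 -0.2861 -0.0111] yaw 11.49 z [ 0.e+00 -2.e-04 -1.e+00] J [ 0.8   0.37 -0.37  1.87  0.16  0.93 -1.01] F [ 0.3  0.2 -0.2] g 0.249 60.0
  dolly y mm 55.9 (120, 129, 40, 54)
  band (256, 0, 108, 101)
  edge [np.int64(190), np.int64(190), np.int64(189), np.int64(189), np.int64(188), np.int64(188), np.int64(188)]
```

```bash
sed -i 's/2.53,1/3.24,1/' h.py; sed -i 's/^    e=\[\]/    return s,M,i/' h.py; echo ok
```

```text
ok
```

Request:
send_rows([
  {"tx": 0, "ty": 0, "tz": -0.1, "turn": 0, "grip": 0},
  {"tx": 0, "ty": 0, "tz": -0.2, "turn": 0, "grip": 0},
  {"tx": 0, "ty": 0, "tz": -0.2, "turn": 0, "grip": 0},
  {"tx": 0, "ty": 0, "tz": -0.2, "turn": 0, "grip": 0},
], newtons=60)

```text
time: 8.35
position: [0.4865, -0.2861, 0.0319]
tool_rot: [3.125, 0.314, 0.0]
ft_force: [-1.2, -0.2, -4.4]
grip_width: 0.246
grip_force: 60.0
```

```bash
python3 -c "
from h import *
meas()"
```

```text
t 8.35 p [ 0.4865 -0.2861  0.0319] yaw 11.47 z [ 2.e-04 -4.e-04 -1.e+00] J [ 0.81  0.31 -0.38  1.84  0.13  1.01 -0.99] F [-1.2 -0.2 -4.4] g 0.246 60.0
  dolly y mm 42.9 (123, 127, 39, 54)
  band (258, 0, 106, 101)
```

Request:
send_rows([
  {"tx": 0, "ty": -0.06, "tz": -0.15, "turn": 0, "grip": 0},
  {"tx": 0, "ty": -0.14, "tz": -0.1, "turn": 0, "grip": 0},
  {"tx": 0, "ty": -0.18, "tz": -0.1, "turn": 0, "grip": 0},
  {"tx": 0, "ty": -0.18, "tz": -0.05, "turn": 0, "grip": 0},
  {"tx": 0, "ty": -0.14, "tz": 0, "turn": 0, "grip": 0},
  {"tx": 0, "ty": -0.06, "tz": 0, "turn": 0, "grip": 0},
], newtons=60)

```text
time: 9.15
position: [0.4771, -0.2404, 0.0546]
tool_rot: [-3.126, -0.315, 0.001]
ft_force: [-0.7, -0.2, -4.5]
grip_width: 0.248
grip_force: 60.0
```

```bash
python3 -c "
from h import *
meas()"
```

```text
t 9.15 p [ 0.4771 -0.2404  0.0546] yaw 11.53 z [-5.e-04  2.e-04 -1.e+00] J [ 0.79  0.23 -0.41  1.89  0.1   1.04 -1.04] F [-0.7 -0.2 -4.5] g 0.248 60.0
  dolly y mm 4.3 (251, 127, 33, 27)
  band (284, 127, 74, 62)
```

Request:
send_rows([
  {"tx": 0, "ty": 0, "tz": 0, "turn": 0, "grip": 0},
  {"tx": 0, "ty": 0, "tz": 0, "turn": 0, "grip": 0},
  {"tx": 0, "ty": 0, "tz": 0, "turn": 0, "grip": 0},
  {"tx": 0, "ty": 0, "tz": 0, "turn": 0, "grip": 0},
], newtons=60)

```text
time: 9.7
position: [0.4774, -0.2415, 0.0548]
tool_rot: [-3.126, -0.313, 0.0]
ft_force: [0.9, 0.0, -5.1]
grip_width: 0.246
grip_force: 60.0
```

```bash
python3 -c "
from h import *
meas()"
```

```text
t 9.7 p [ 0.4774 -0.2415  0.0548] yaw 11.45 z [-1.e-04 -0.e+00 -1.e+00] J [ 0.79  0.23 -0.41  1.89  0.1   1.04 -1.04] F [ 0.9  0.  -5.1] g 0.246 60.0
  dolly y mm 15.1 (215, 127, 35, 53)
  band (205, 120, 153, 69)
```

Request:
send_rows([
  {"tx": 0, "ty": -0.06, "tz": 0, "turn": 0, "grip": 0},
  {"tx": 0, "ty": -0.11, "tz": 0, "turn": 0, "grip": 0},
  {"tx": 0, "ty": -0.11, "tz": 0, "turn": 0, "grip": 0},
  {"tx": 0, "ty": -0.06, "tz": 0, "turn": 0, "grip": 0},
  {"tx": 0, "ty": 0, "tz": 0, "turn": 0, "grip": 0},
  {"tx": 0, "ty": 0, "tz": 0, "turn": 0, "grip": 0},
], newtons=60)

```text
time: 10.5
position: [0.4734, -0.2216, 0.0549]
tool_rot: [3.126, 0.314, 0.0]
ft_force: [0.0, 0.5, -5.0]
grip_width: 0.242
grip_force: 60.0
```

```bash
python3 -c "
from h import *
meas()"
```

```text
t 10.5 p [ 0.4734 -0.2216  0.0549] yaw 11.46 z [ 2.e-04 -4.e-04 -1.e+00] J [ 0.77  0.2  -0.42  1.92  0.1   1.04 -1.06] F [ 0.   0.5 -5. ] g 0.242 60.0
  dolly y mm 9.1 (235, 127, 34, 37)
  band (269, 126, 89, 63)
```

Request:
send_rows([
  {"tx": 0, "ty": 0, "tz": 0, "turn": 0, "grip": 0},
  {"tx": 0, "ty": 0, "tz": 0, "turn": 0, "grip": 0},
  {"tx": 0, "ty": 0, "tz": 0, "turn": 0, "grip": 0},
  {"tx": 0, "ty": 0, "tz": 0, "turn": 0, "grip": 0},
], newtons=60)

```text
time: 11.05
position: [0.4733, -0.2214, 0.0548]
tool_rot: [3.126, 0.314, -0.0]
ft_force: [-0.2, 0.8, -4.2]
grip_width: 0.25
grip_force: 60.0
```

```bash
python3 -c "
from h import *
meas()"
```

```text
t 11.05 p [ 0.4733 -0.2214  0.0548] yaw 11.47 z [-0.e+00 -1.e-04 -1.e+00] J [ 0.77  0.2  -0.42  1.92  0.1   1.04 -1.06] F [-0.2  0.8 -4.2] g 0.25 60.0
  dolly y mm 17.3 (208, 127, 35, 53)
  band (205, 120, 153, 69)
```

Request:
send_rows([
  {"tx": 0, "ty": -0.08, "tz": 0, "turn": 0, "grip": 0},
  {"tx": 0, "ty": -0.14, "tz": 0, "turn": 0, "grip": 0},
  {"tx": 0, "ty": -0.14, "tz": 0, "turn": 0, "grip": 0},
  {"tx": 0, "ty": -0.08, "tz": 0, "turn": 0, "grip": 0},
  {"tx": 0, "ty": 0, "tz": 0, "turn": 0, "grip": 0},
  {"tx": 0, "ty": 0, "tz": 0, "turn": 0, "grip": 0},
], newtons=60)

```text
time: 11.85
position: [0.4681, -0.1958, 0.0549]
tool_rot: [3.125, 0.314, 0.0]
ft_force: [0.5, -0.1, -3.9]
grip_width: 0.244
grip_force: 60.0
```

```bash
python3 -c "
from h import *
meas()"
```

```text
t 11.85 p [ 0.4681 -0.1958  0.0549] yaw 11.46 z [ 2.e-04 -5.e-04 -1.e+00] J [ 0.75  0.17 -0.44  1.96  0.09  1.03 -1.1 ] F [ 0.5 -0.1 -3.9] g 0.244 60.0
  dolly y mm 5.4 (247, 127, 34, 31)
  band (281, 126, 77, 63)
```

Request:
send_rows([
  {"tx": 0, "ty": 0, "tz": 0, "turn": 0, "grip": 0},
  {"tx": 0, "ty": 0, "tz": 0, "turn": 0, "grip": 0},
  {"tx": 0, "ty": 0, "tz": 0, "turn": 0, "grip": 0},
  {"tx": 0, "ty": 0, "tz": 0, "turn": 0, "grip": 0},
], newtons=60)

```text
time: 12.4
position: [0.4681, -0.1955, 0.0548]
tool_rot: [3.126, 0.314, -0.0]
ft_force: [-0.1, 0.1, -4.9]
grip_width: 0.248
grip_force: 60.0
```

```bash
python3 -c "
from h import *
meas()"
```

```text
t 12.4 p [ 0.4681 -0.1955  0.0548] yaw 11.48 z [-0.e+00 -1.e-04 -1.e+00] J [ 0.75  0.17 -0.44  1.96  0.09  1.03 -1.1 ] F [-0.1  0.1 -4.9] g 0.248 60.0
  dolly y mm 14.2 (218, 127, 35, 53)
  band (252, 124, 106, 65)
```

Request:
send_rows([
  {"tx": 0, "ty": -0.08, "tz": -0.06, "turn": 0, "grip": 0},
  {"tx": 0, "ty": -0.14, "tz": -0.12, "turn": 0, "grip": 0},
  {"tx": 0, "ty": -0.14, "tz": -0.14, "turn": 0, "grip": 0},
  {"tx": 0, "ty": -0.08, "tz": -0.14, "turn": 0, "grip": 0},
  {"tx": 0, "ty": 0, "tz": -0.14, "turn": 0, "grip": 0},
  {"tx": 0, "ty": 0, "tz": -0.1, "turn": 0, "grip": 0},
  {"tx": 0, "ty": 0, "tz": -0.04, "turn": 0, "grip": 0},
], newtons=60)

```text
time: 13.32
position: [0.4631, -0.17, 0.0998]
tool_rot: [3.125, 0.313, 0.001]
ft_force: [0.2, -0.8, -4.5]
grip_width: 0.246
grip_force: 60.0
```

```bash
python3 -c "
from h import *
meas()"
```

```text
t 13.32 p [ 0.4631 -0.17    0.0998] yaw 11.45 z [ 7.e-04 -5.e-04 -1.e+00] J [ 0.74  0.09 -0.46  1.94  0.04  1.12 -1.11] F [ 0.2 -0.8 -4.5] g 0.246 60.0
  dolly y mm 4.8 (249, 127, 34, 31)
  band (283, 126, 75, 63)
```

Request:
send_rows([
  {"tx": 0.001, "ty": 0.05, "tz": 0, "turn": -0.3, "grip": 0},
  {"tx": 0.006, "ty": 0.107, "tz": 0, "turn": -0.6, "grip": 0},
  {"tx": 0.006, "ty": 0.107, "tz": 0, "turn": -0.6, "grip": 0},
  {"tx": 0.006, "ty": 0.107, "tz": 0, "turn": -0.6, "grip": 0},
  {"tx": 0.006, "ty": 0.107, "tz": 0, "turn": -0.6, "grip": 0},
  {"tx": 0.006, "ty": 0.107, "tz": 0, "turn": -0.6, "grip": 0},
  {"tx": 0.006, "ty": 0.107, "tz": 0, "turn": -0.6, "grip": 0},
  {"tx": 0.001, "ty": 0.05, "tz": 0, "turn": -0.3, "grip": 0},
], newtons=60)

```text
time: 14.38
position: [0.4841, -0.2087, 0.0988]
tool_rot: [-2.901, -1.206, 0.001]
ft_force: [0.0, 0.2, -4.6]
grip_width: 0.248
grip_force: 60.0
```

```bash
python3 -c "
from h import *
meas()"
```

```text
t 14.38 p [ 0.4841 -0.2087  0.0988] yaw 45.13 z [-4.e-04 -0.e+00 -1.e+00] J [ 0.79  0.17 -0.47  1.87  0.08  1.13 -0.49] F [ 0.   0.2 -4.6] g 0.248 60.0
  dolly y mm 8.2 (238, 127, 34, 34)
  band (272, 126, 86, 63)
```

Request:
send_rows([
  {"tx": 0.001, "ty": 0.05, "tz": 0, "turn": -0.3, "grip": 0},
  {"tx": 0.006, "ty": 0.1, "tz": 0, "turn": -0.6, "grip": 0},
  {"tx": 0.006, "ty": 0.1, "tz": 0, "turn": -0.6, "grip": 0},
  {"tx": 0.006, "ty": 0.1, "tz": 0, "turn": -0.6, "grip": 0},
  {"tx": 0.006, "ty": 0.1, "tz": 0, "turn": -0.6, "grip": 0},
  {"tx": 0.006, "ty": 0.1, "tz": 0, "turn": -0.6, "grip": 0},
  {"tx": 0.006, "ty": 0.1, "tz": 0, "turn": -0.6, "grip": 0},
  {"tx": 0.001, "ty": 0.05, "tz": 0, "turn": -0.3, "grip": 0},
  {"tx": 0.1, "ty": 0, "tz": 0, "turn": 0, "grip": 0},
  {"tx": 0.2, "ty": 0, "tz": 0, "turn": 0, "grip": 0},
], newtons=60)

```text
time: 15.68
position: [0.5244, -0.2092, 0.099]
tool_rot: [-2.432, -1.989, 0.0]
ft_force: [-0.1, 1.2, -4.6]
grip_width: 0.247
grip_force: 60.0
```

```bash
python3 -c "
from h import *
s,M,i=meas();c=s['position']+.098*M[:,0];d=np.array([.624,.219,0])-c;print('centre',c,'remaining tool',(d@M/.06).round(3))"
```

```text
t 15.68 p [ 0.5244 -0.2092  0.099 ] yaw 78.56 z [-2.e-04 -0.e+00 -1.e+00] J [ 0.8   0.26 -0.54  1.78  0.14  1.15  0.02] F [-0.1  1.2 -4.6] g 0.247 60.0
  dolly y mm 12.0 (225, 126, 35, 55)
  band (259, 125, 99, 64)
centre [ 0.54380701 -0.11318396  0.09900992] remaining tool [5.692 0.212 1.65 ]
```

Request:
send_rows([
  {"tx": 0.3, "ty": -0.02, "tz": 0, "turn": 0, "grip": 0},
  {"tx": 0.4, "ty": -0.03, "tz": 0, "turn": 0, "grip": 0},
  {"tx": 0.4, "ty": -0.03, "tz": 0, "turn": 0, "grip": 0},
  {"tx": 0.4, "ty": -0.03, "tz": 0, "turn": 0, "grip": 0},
  {"tx": 0.4, "ty": -0.03, "tz": 0, "turn": 0, "grip": 0},
  {"tx": 0.4, "ty": -0.03, "tz": 0, "turn": 0, "grip": 0},
  {"tx": 0.4, "ty": -0.03, "tz": 0, "turn": 0, "grip": 0},
  {"tx": 0.4, "ty": -0.03, "tz": 0, "turn": 0, "grip": 0},
  {"tx": 0.4, "ty": -0.02, "tz": 0, "turn": 0, "grip": 0},
], newtons=60)

```text
time: 16.85
position: [0.5506, 0.0015, 0.0993]
tool_rot: [-2.429, -1.992, 0.0]
ft_force: [-0.2, -0.4, -5.7]
grip_width: 0.244
grip_force: 60.0
```

```bash
cat > g.py <<'E'
from h import *
s,M,i=meas();c=s['position']+.098*M[:,0];d=np.array([.624,.219,0])-c;print('centre',c.round(4),'remaining tool',(d@M/.06).round(3))
E
python3 g.py
```

```text
t 16.85 p [0.5506 0.0015 0.0993] yaw 78.72 z [-3.e-04 -1.e-04 -1.e+00] J [ 0.54  0.25 -0.67  1.81  0.17  1.15 -0.38] F [-0.2 -0.4 -5.7] g 0.244 60.0
  dolly y mm 13.0 (222, 126, 35, 55)
  band (256, 125, 102, 64)
centre [0.5698 0.0977 0.0993] remaining tool [2.16  0.491 1.654]
```

Request:
send_rows([
  {"tx": 0.4, "ty": -0.03, "tz": 0, "turn": 0, "grip": 0},
  {"tx": 0.4, "ty": -0.05, "tz": 0, "turn": 0, "grip": 0},
  {"tx": 0.4, "ty": -0.06, "tz": 0, "turn": 0, "grip": 0},
  {"tx": 0.4, "ty": -0.06, "tz": 0, "turn": 0, "grip": 0},
  {"tx": 0.3, "ty": -0.06, "tz": 0, "turn": 0, "grip": 0},
  {"tx": 0.2, "ty": -0.05, "tz": 0, "turn": 0, "grip": 0},
  {"tx": 0.05, "ty": -0.03, "tz": 0, "turn": 0, "grip": 0},
], newtons=60)

```text
time: 17.77
position: [0.5561, 0.1308, 0.0992]
tool_rot: [-2.429, -1.993, 0.0]
ft_force: [0.2, -0.0, -4.7]
grip_width: 0.249
grip_force: 60.0
```

```bash
python3 g.py
```

```text
t 17.77 p [0.5561 0.1308 0.0992] yaw 78.74 z [-3.e-04 -1.e-04 -1.e+00] J [ 0.34  0.31 -0.72  1.76  0.22  1.16 -0.64] F [ 0.2 -0.  -4.7] g 0.249 60.0
  dolly y mm 6.9 (242, 127, 34, 33)
  band (276, 126, 82, 63)
centre [0.5752 0.2269 0.0992] remaining tool [0.03  0.824 1.653]
```

Request:
send_rows([
  {"tx": 0.001, "ty": -0.08, "tz": 0, "turn": 0.3, "grip": 0},
  {"tx": 0.006, "ty": -0.165, "tz": 0, "turn": 0.6, "grip": 0},
  {"tx": 0.006, "ty": -0.165, "tz": 0, "turn": 0.6, "grip": 0},
  {"tx": 0.006, "ty": -0.165, "tz": 0, "turn": 0.6, "grip": 0},
  {"tx": 0.006, "ty": -0.165, "tz": 0, "turn": 0.6, "grip": 0},
  {"tx": 0.006, "ty": -0.165, "tz": 0, "turn": 0.6, "grip": 0},
  {"tx": 0.006, "ty": -0.165, "tz": 0, "turn": 0.6, "grip": 0},
  {"tx": 0.006, "ty": -0.165, "tz": 0, "turn": 0.6, "grip": 0},
  {"tx": 0.001, "ty": -0.08, "tz": 0, "turn": 0.3, "grip": 0},
], newtons=60)

```text
time: 18.95
position: [0.4889, 0.1682, 0.0992]
tool_rot: [2.951, 1.077, -0.001]
ft_force: [0.4, 0.2, -4.9]
grip_width: 0.246
grip_force: 60.0
```

```bash
python3 g.py
```

```text
t 18.95 p [0.4889 0.1682 0.0992] yaw 40.11 z [-6.e-04 -8.e-04 -1.e+00] J [ 0.25  0.17 -0.69  1.88  0.12  1.13 -1.35] F [ 0.4  0.2 -4.9] g 0.246 60.0
  dolly y mm 11.1 (228, 127, 35, 54)
  band (262, 126, 96, 63)
centre [0.5639 0.2313 0.0991] remaining tool [0.636 0.802 1.651]
```

Request:
send_rows([
  {"tx": 0.003, "ty": -0.08, "tz": 0, "turn": 0.35, "grip": 0},
  {"tx": 0.006, "ty": -0.137, "tz": 0, "turn": 0.6, "grip": 0},
  {"tx": 0.006, "ty": -0.137, "tz": 0, "turn": 0.6, "grip": 0},
  {"tx": 0.036, "ty": -0.137, "tz": 0, "turn": 0.6, "grip": 0},
  {"tx": 0.086, "ty": -0.137, "tz": 0, "turn": 0.6, "grip": 0},
  {"tx": 0.126, "ty": -0.137, "tz": 0, "turn": 0.6, "grip": 0},
  {"tx": 0.156, "ty": -0.137, "tz": 0, "turn": 0.6, "grip": 0},
  {"tx": 0.156, "ty": -0.137, "tz": 0, "turn": 0.6, "grip": 0},
  {"tx": 0.156, "ty": -0.137, "tz": 0, "turn": 0.6, "grip": 0},
  {"tx": 0.126, "ty": -0.137, "tz": 0, "turn": 0.6, "grip": 0},
  {"tx": 0.06, "ty": -0.046, "tz": 0, "turn": 0.2, "grip": 0},
], newtons=60)

```text
time: 20.38
position: [0.5176, 0.2532, 0.0989]
tool_rot: [3.135, -0.203, -0.001]
ft_force: [0.0, -0.6, -5.0]
grip_width: 0.243
grip_force: 60.0
```

```bash
python3 g.py
```

```text
t 20.38 p [0.5176 0.2532 0.0989] yaw -7.4 z [-9.e-04  0.e+00 -1.e+00] J [ 0.04  0.3  -0.63  1.75  0.19  1.16 -2.34] F [ 0.  -0.6 -5. ] g 0.243 60.0
  dolly y mm 48.5 (104, 127, 41, 54)
  band (240, 0, 124, 101)
centre [0.6148 0.2406 0.0988] remaining tool [0.199 0.337 1.647]
```

Request:
send_rows([
  {"tx": 0, "ty": -0.15, "tz": 0, "turn": 0, "grip": 0},
  {"tx": 0, "ty": -0.3, "tz": 0, "turn": 0, "grip": 0},
  {"tx": 0, "ty": -0.3, "tz": 0, "turn": 0, "grip": 0},
  {"tx": 0, "ty": -0.2, "tz": 0, "turn": 0, "grip": 0},
], newtons=60)

```text
time: 20.92
position: [0.5242, 0.3126, 0.0993]
tool_rot: [-3.134, 0.197, 0.0]
ft_force: [0.0, -0.1, -5.4]
grip_width: 0.246
grip_force: 60.0
```

```bash
python3 g.py
```

```text
t 20.93 p [0.5242 0.3126 0.0993] yaw -7.2 z [-2.e-04  1.e-03 -1.e+00] J [-0.06  0.37 -0.64  1.66  0.23  1.18 -2.45] F [ 0.  -0.1 -5.4] g 0.246 60.0
  dolly y mm 20.2 (198, 127, 36, 54)
  band (208, 120, 150, 69)
centre [0.6214 0.3003 0.0993] remaining tool [0.214 1.341 1.653]
```

Request:
send_rows([
  {"tx": 0, "ty": 0, "tz": 0, "turn": 0, "grip": 0},
  {"tx": 0, "ty": 0, "tz": 0, "turn": 0, "grip": 0},
], newtons=60)

```text
time: 21.22
position: [0.5247, 0.3093, 0.099]
tool_rot: [3.134, -0.202, -0.0]
ft_force: [-0.1, -0.9, -4.1]
grip_width: 0.245
grip_force: 60.0
```

```bash
python3 g.py
```

```text
t 21.23 p [0.5247 0.3093 0.099 ] yaw -7.37 z [-2.e-04 -1.e-03 -1.e+00] J [-0.06  0.37 -0.63  1.66  0.23  1.18 -2.45] F [-0.1 -0.9 -4.1] g 0.245 60.0
  dolly y mm 43.8 (120, 127, 39, 54)
  band (256, 0, 108, 101)
centre [0.6219 0.2967 0.099 ] remaining tool [0.201 1.278 1.651]
```

Request:
send_rows([
  {"tx": 0.2, "ty": -0.15, "tz": 0, "turn": 0, "grip": 0},
  {"tx": 0.4, "ty": 0.009, "tz": 0, "turn": -0.7, "grip": 0},
  {"tx": 0.4, "ty": 0.009, "tz": 0, "turn": -0.7, "grip": 0},
  {"tx": 0.4, "ty": 0.009, "tz": 0, "turn": -0.7, "grip": 0},
  {"tx": 0.2, "ty": -0.15, "tz": 0, "turn": 0, "grip": 0},
], newtons=60)

```text
time: 21.9
position: [0.6222, 0.3214, 0.0987]
tool_rot: [3.129, 0.253, 0.001]
ft_force: [-0.0, -0.1, -4.5]
grip_width: 0.247
grip_force: 60.0
```

```bash
python3 g.py
```

```text
t 21.9 p [0.6222 0.3214 0.0987] yaw 9.25 z [ 6.0e-04 -2.1e-03 -1.0e+00] J [-0.07  0.57 -0.63  1.41  0.34  1.27 -2.14] F [-0.  -0.1 -4.5] g 0.247 60.0
  dolly y mm 37.5 (140, 127, 40, 54)
  band (276, 0, 88, 101)
centre [0.7189 0.3372 0.0987] remaining tool [-1.878  1.686  1.648]
```

Request:
send_rows([
  {"tx": -0.2, "ty": -0.05, "tz": 0, "turn": 0, "grip": 0},
  {"tx": -0.4, "ty": -0.2, "tz": 0, "turn": 0.7, "grip": 0},
  {"tx": -0.4, "ty": -0.2, "tz": 0, "turn": 0.7, "grip": 0},
  {"tx": -0.4, "ty": -0.2, "tz": 0, "turn": 0.7, "grip": 0},
  {"tx": -0.2, "ty": -0.05, "tz": 0, "turn": 0, "grip": 0},
], newtons=60)

```text
time: 22.58
position: [0.5188, 0.3619, 0.0996]
tool_rot: [3.135, -0.195, -0.001]
ft_force: [0.1, -0.1, -4.6]
grip_width: 0.245
grip_force: 60.0
```

```bash
python3 g.py
```

```text
t 22.57 p [0.5188 0.3619 0.0996] yaw -7.1 z [-4.e-04 -5.e-04 -1.e+00] J [-0.15  0.42 -0.64  1.6   0.26  1.21 -2.53] F [ 0.1 -0.1 -4.6] g 0.245 60.0
  dolly y mm 35.0 (149, 127, 38, 54)
  band (285, 0, 79, 101)
centre [0.6161 0.3498 0.0995] remaining tool [0.401 2.147 1.66 ]
```

Request:
send_rows([
  {"tx": 0, "ty": 0, "tz": 0, "turn": 0, "grip": 0},
  {"tx": 0, "ty": 0, "tz": 0, "turn": 0, "grip": 0},
], newtons=60)

```text
time: 22.88
position: [0.5232, 0.3598, 0.0991]
tool_rot: [3.134, -0.203, 0.001]
ft_force: [0.4, -0.2, -4.7]
grip_width: 0.252
grip_force: 60.0
```

```bash
python3 g.py
```

```text
t 22.88 p [0.5232 0.3598 0.0991] yaw -7.41 z [ 7.e-04 -6.e-04 -1.e+00] J [-0.15  0.43 -0.63  1.6   0.27  1.21 -2.53] F [ 0.4 -0.2 -4.7] g 0.252 60.0
  dolly y mm 37.7 (139, 127, 41, 54)
  band (276, 0, 88, 101)
centre [0.6204 0.3471 0.0992] remaining tool [0.334 2.109 1.655]
```

Request:
send_rows([
  {"tx": 0.25, "ty": 0, "tz": 0, "turn": 0, "grip": 0},
  {"tx": 0.4, "ty": 0.159, "tz": 0, "turn": -0.7, "grip": 0},
  {"tx": 0.4, "ty": 0.159, "tz": 0, "turn": -0.7, "grip": 0},
  {"tx": 0.4, "ty": 0.159, "tz": 0, "turn": -0.7, "grip": 0},
  {"tx": 0.25, "ty": 0, "tz": 0, "turn": 0, "grip": 0},
  {"tx": -0.2, "ty": 0, "tz": 0, "turn": 0, "grip": 0},
  {"tx": -0.4, "ty": -0.159, "tz": 0, "turn": 0.7, "grip": 0},
  {"tx": -0.4, "ty": -0.159, "tz": 0, "turn": 0.7, "grip": 0},
  {"tx": -0.4, "ty": -0.159, "tz": 0, "turn": 0.7, "grip": 0},
  {"tx": -0.1, "ty": 0, "tz": 0, "turn": 0, "grip": 0},
], newtons=60)

```text
time: 24.18
position: [0.5289, 0.3548, 0.0994]
tool_rot: [-3.135, 0.194, 0.001]
ft_force: [1.5, 0.5, -5.2]
grip_width: 0.252
grip_force: 60.0
```

```bash
python3 g.py
```

```text
t 24.18 p [0.5289 0.3548 0.0994] yaw -7.07 z [-5.e-04  3.e-04 -1.e+00] J [-0.14  0.43 -0.63  1.59  0.27  1.21 -2.52] F [ 1.5  0.5 -5.2] g 0.252 60.0
  dolly y mm -0.2 (265, 146, 34, 35)
  band (206, 127, 59, 62)
centre [0.6262 0.3427 0.0994] remaining tool [0.219 2.052 1.656]
```

Request:
send_rows([
  {"tx": 0.03, "ty": 0.14, "tz": 0, "turn": 0, "grip": 0},
  {"tx": 0.03, "ty": 0.16, "tz": 0, "turn": 0, "grip": 0},
  {"tx": 0.03, "ty": 0.16, "tz": 0, "turn": 0, "grip": 0},
  {"tx": 0.03, "ty": 0.16, "tz": 0, "turn": 0, "grip": 0},
  {"tx": 0.03, "ty": 0.16, "tz": 0, "turn": 0, "grip": 0},
], newtons=60)

```text
time: 24.85
position: [0.5342, 0.3048, 0.0992]
tool_rot: [3.135, -0.201, -0.0]
ft_force: [0.1, 0.0, -4.4]
grip_width: 0.242
grip_force: 60.0
```

```bash
python3 g.py
```

```text
t 24.85 p [0.5342 0.3048 0.0992] yaw -7.35 z [-0.e+00 -2.e-04 -1.e+00] J [-0.05  0.38 -0.63  1.65  0.24  1.19 -2.43] F [ 0.1  0.  -4.4] g 0.242 60.0
  dolly y mm 4.3 (251, 127, 33, 28)
  band (284, 126, 74, 63)
centre [0.6314 0.2923 0.0992] remaining tool [0.034 1.227 1.653]
```

Request:
send_rows([
  {"tx": 0, "ty": 0.16, "tz": 0, "turn": 0, "grip": 0},
  {"tx": 0, "ty": 0.16, "tz": 0, "turn": 0, "grip": 0},
  {"tx": -0.2, "ty": 0.13, "tz": 0, "turn": 0, "grip": 0},
  {"tx": -0.4, "ty": 0.224, "tz": 0, "turn": -0.5, "grip": 0},
  {"tx": -0.4, "ty": 0.224, "tz": 0, "turn": -0.5, "grip": 0},
  {"tx": -0.4, "ty": 0.224, "tz": 0, "turn": -0.5, "grip": 0},
  {"tx": -0.2, "ty": 0.08, "tz": 0, "turn": 0, "grip": 0},
], newtons=60)

```text
time: 25.78
position: [0.4311, 0.238, 0.0991]
tool_rot: [3.137, 0.128, -0.0]
ft_force: [1.3, -1.2, -4.0]
grip_width: 0.249
grip_force: 60.0
```

```bash
python3 g.py
```

```text
t 25.77 p [0.4311 0.238  0.0991] yaw 4.66 z [-1.0e-04 -1.6e-03 -1.0e+00] J [ 0.11  0.11 -0.7   1.94  0.08  1.12 -2.11] F [ 1.3 -1.2 -4. ] g 0.249 60.0
  dolly y mm 5.2 (248, 127, 33, 32)
  band (281, 126, 77, 63)
centre [0.5288 0.2459 0.099 ] remaining tool [1.546 0.574 1.651]
```

Request:
send_rows([
  {"tx": 0.22, "ty": 0.05, "tz": 0, "turn": 0, "grip": 0},
  {"tx": 0.4, "ty": -0.07, "tz": 0, "turn": 0.5, "grip": 0},
  {"tx": 0.4, "ty": -0.07, "tz": 0, "turn": 0.5, "grip": 0},
  {"tx": 0.4, "ty": -0.07, "tz": 0, "turn": 0.5, "grip": 0},
  {"tx": 0.2, "ty": 0.03, "tz": 0, "turn": 0, "grip": 0},
], newtons=60)

```text
time: 26.45
position: [0.5323, 0.2472, 0.0987]
tool_rot: [-3.134, 0.202, -0.0]
ft_force: [-0.5, 1.0, -4.2]
grip_width: 0.249
grip_force: 60.0
```

```bash
python3 g.py
```

```text
t 26.45 p [0.5323 0.2472 0.0987] yaw -7.37 z [ 2.0e-04  1.3e-03 -1.0e+00] J [ 0.05  0.32 -0.63  1.72  0.2   1.16 -2.33] F [-0.5  1.  -4.2] g 0.249 60.0
  dolly y mm 15.9 (212, 127, 36, 53)
  band (205, 119, 153, 70)
centre [0.6295 0.2347 0.0987] remaining tool [-0.057  0.273  1.645]
```

Request:
send_rows([
  {"tx": 0, "ty": 0, "tz": 0, "turn": 0, "grip": 0},
  {"tx": 0, "ty": 0, "tz": 0, "turn": 0, "grip": 0},
], newtons=60)

```text
time: 26.75
position: [0.5289, 0.2472, 0.0991]
tool_rot: [3.135, -0.199, -0.001]
ft_force: [0.2, -0.8, -4.0]
grip_width: 0.246
grip_force: 60.0
```

```bash
python3 g.py
```

```text
t 26.75 p [0.5289 0.2472 0.0991] yaw -7.26 z [-6.e-04 -2.e-04 -1.e+00] J [ 0.05  0.31 -0.63  1.73  0.2   1.17 -2.33] F [ 0.2 -0.8 -4. ] g 0.246 60.0
  dolly y mm 20.8 (195, 127, 38, 54)
  band (208, 120, 150, 69)
centre [0.6261 0.2348 0.0991] remaining tool [-1.000e-03  2.650e-01  1.651e+00]
```

Request:
send_rows([
  {"tx": 0.1, "ty": -0.05, "tz": 0, "turn": 0, "grip": 0},
  {"tx": 0.2, "ty": 0.11, "tz": 0, "turn": -0.7, "grip": 0},
  {"tx": 0.2, "ty": 0.159, "tz": 0, "turn": -0.7, "grip": 0},
  {"tx": 0.2, "ty": 0.159, "tz": 0, "turn": -0.7, "grip": 0},
  {"tx": 0.1, "ty": 0, "tz": 0, "turn": 0, "grip": 0},
  {"tx": -0.1, "ty": 0, "tz": 0, "turn": 0, "grip": 0},
  {"tx": -0.2, "ty": -0.159, "tz": 0, "turn": 0.7, "grip": 0},
  {"tx": -0.2, "ty": -0.159, "tz": 0, "turn": 0.7, "grip": 0},
  {"tx": -0.2, "ty": -0.159, "tz": 0, "turn": 0.7, "grip": 0},
  {"tx": -0.1, "ty": 0, "tz": 0, "turn": 0, "grip": 0},
], newtons=60)

```text
time: 28.05
position: [0.5259, 0.2512, 0.0994]
tool_rot: [-3.135, 0.195, 0.0]
ft_force: [-0.3, 0.5, -3.6]
grip_width: 0.249
grip_force: 60.0
```

```bash
python3 g.py
```

```text
t 28.05 p [0.5259 0.2512 0.0994] yaw -7.12 z [-3.e-04  3.e-04 -1.e+00] J [ 0.04  0.31 -0.63  1.73  0.2   1.16 -2.34] F [-0.3  0.5 -3.6] g 0.249 60.0
  dolly y mm 13.0 (222, 127, 35, 54)
  band (256, 125, 102, 63)
centre [0.6231 0.239  0.0994] remaining tool [0.057 0.33  1.657]
```

Request:
send_rows([
  {"tx": 0, "ty": 0, "tz": 0, "turn": 0, "grip": 0},
  {"tx": 0, "ty": 0, "tz": 0, "turn": 0, "grip": 0},
], newtons=60)

```text
time: 28.35
position: [0.5284, 0.2487, 0.0992]
tool_rot: [3.135, -0.202, 0.0]
ft_force: [-0.2, -0.5, -4.6]
grip_width: 0.25
grip_force: 60.0
```

```bash
python3 g.py
```

```text
t 28.35 p [0.5284 0.2487 0.0992] yaw -7.36 z [ 3.e-04 -2.e-04 -1.e+00] J [ 0.05  0.31 -0.63  1.73  0.2   1.16 -2.34] F [-0.2 -0.5 -4.6] g 0.25 60.0
  dolly y mm 10.5 (230, 127, 35, 54)
  band (264, 126, 94, 62)
centre [0.6256 0.2361 0.0992] remaining tool [0.01  0.286 1.654]
```

Request:
send_rows([
  {"tx": 0, "ty": 0.01, "tz": 0.02, "turn": 0, "grip": 0},
  {"tx": 0, "ty": 0.015, "tz": 0.03, "turn": 0, "grip": 0},
  {"tx": 0, "ty": 0.015, "tz": 0.03, "turn": 0, "grip": 0},
  {"tx": 0, "ty": 0.015, "tz": 0.03, "turn": 0, "grip": 0},
  {"tx": 0, "ty": 0.015, "tz": 0.03, "turn": 0, "grip": 0},
  {"tx": 0, "ty": 0.015, "tz": 0.03, "turn": 0, "grip": 0},
], newtons=60)

```text
time: 29.15
position: [0.5272, 0.2441, 0.0889]
tool_rot: [3.135, -0.201, -0.0]
ft_force: [0.7, 0.3, -4.6]
grip_width: 0.243
grip_force: 60.0
```

```bash
python3 g.py
```

```text
t 29.15 p [0.5272 0.2441 0.0889] yaw -7.33 z [-0.e+00 -1.e-04 -1.e+00] J [ 0.05  0.32 -0.63  1.74  0.2   1.14 -2.33] F [ 0.7  0.3 -4.6] g 0.243 60.0
  dolly y mm 8.0 (238, 127, 35, 37)
  band (272, 126, 86, 63)
centre [0.6244 0.2316 0.0889] remaining tool [0.021 0.21  1.481]
```

Request:
send_rows([
  {"tx": 0, "ty": 0.012, "tz": 0.02, "turn": 0, "grip": 0},
  {"tx": 0, "ty": 0.012, "tz": 0.02, "turn": 0, "grip": 0},
  {"tx": 0, "ty": 0.012, "tz": 0.02, "turn": 0, "grip": 0},
  {"tx": 0, "ty": 0.012, "tz": 0.02, "turn": 0, "grip": 0},
  {"tx": 0, "ty": 0.01, "tz": 0.02, "turn": 0, "grip": 0},
  {"tx": 0, "ty": 0.01, "tz": 0.02, "turn": 0, "grip": 0},
  {"tx": 0, "ty": 0.01, "tz": 0.02, "turn": 0, "grip": 0},
  {"tx": 0, "ty": 0.01, "tz": 0.02, "turn": 0, "grip": 0},
], newtons=60)

```text
time: 30.2
position: [0.5265, 0.2389, 0.0793]
tool_rot: [3.135, -0.201, -0.0]
ft_force: [-0.6, 0.5, -3.3]
grip_width: 0.244
grip_force: 60.0
```

```bash
python3 g.py
```

```text
t 30.2 p [0.5265 0.2389 0.0793] yaw -7.33 z [-1.e-04 -1.e-04 -1.e+00] J [ 0.06  0.32 -0.62  1.76  0.21  1.12 -2.33] F [-0.6  0.5 -3.3] g 0.244 60.0
  dolly y mm 7.6 (240, 127, 34, 54)
  band (273, 126, 85, 63)
centre [0.6237 0.2264 0.0793] remaining tool [0.021 0.122 1.322]
```

Request:
send_rows([
  {"tx": 0, "ty": 0.008, "tz": 0.03, "turn": 0, "grip": 0},
  {"tx": 0, "ty": 0.008, "tz": 0.04, "turn": 0, "grip": 0},
  {"tx": 0, "ty": 0.008, "tz": 0.04, "turn": 0, "grip": 0},
  {"tx": 0, "ty": 0.008, "tz": 0.04, "turn": 0, "grip": 0},
  {"tx": 0, "ty": 0.006, "tz": 0.04, "turn": 0, "grip": 0},
  {"tx": 0, "ty": 0.006, "tz": 0.04, "turn": 0, "grip": 0},
  {"tx": 0, "ty": 0.004, "tz": 0.03, "turn": 0, "grip": 0},
  {"tx": 0, "ty": 0, "tz": 0.03, "turn": 0, "grip": 0},
], newtons=60)

```text
time: 31.25
position: [0.5261, 0.2361, 0.0619]
tool_rot: [3.135, -0.201, -0.0]
ft_force: [0.2, -0.1, -4.1]
grip_width: 0.247
grip_force: 60.0
```

```bash
python3 g.py
```

```text
t 31.25 p [0.5261 0.2361 0.0619] yaw -7.33 z [-0. -0. -1.] J [ 0.06  0.34 -0.62  1.78  0.22  1.09 -2.33] F [ 0.2 -0.1 -4.1] g 0.247 60.0
  dolly y mm 7.3 (241, 127, 34, 35)
  band (275, 126, 83, 63)
centre [0.6233 0.2236 0.0619] remaining tool [0.021 0.075 1.032]
```

Request:
send_rows([
  {"tx": 0, "ty": 0, "tz": 0.015, "turn": 0, "grip": 0},
  {"tx": 0, "ty": 0, "tz": 0.015, "turn": 0, "grip": 0},
  {"tx": 0, "ty": 0, "tz": 0.015, "turn": 0, "grip": 0},
  {"tx": 0, "ty": 0, "tz": 0.015, "turn": 0, "grip": 0},
  {"tx": 0, "ty": 0, "tz": 0, "turn": 0, "grip": 0},
  {"tx": 0, "ty": 0, "tz": 0, "turn": 0, "grip": 0},
], newtons=60)

```text
time: 32.05
position: [0.5262, 0.2363, 0.0589]
tool_rot: [3.135, -0.201, 0.001]
ft_force: [-2.9, -1.1, 0.8]
grip_width: 0.249
grip_force: 60.0
```

```bash
python3 g.py
```

```text
t 32.05 p [0.5262 0.2363 0.0589] yaw -7.32 z [ 3.e-04 -1.e-04 -1.e+00] J [ 0.06  0.34 -0.62  1.78  0.22  1.09 -2.33] F [-2.9 -1.1  0.8] g 0.249 60.0
  dolly y mm 7.6 (240, 128, 34, 33)
  band (274, 128, 84, 61)
centre [0.6234 0.2238 0.0589] remaining tool [0.02  0.078 0.982]
```

Request:
send_rows([
  {"tx": 0, "ty": 0, "tz": 0.01, "turn": 0, "grip": 0},
  {"tx": 0, "ty": 0, "tz": 0, "turn": 0, "grip": 0},
  {"tx": 0, "ty": 0, "tz": 0, "turn": 0, "grip": 0},
  {"tx": 0, "ty": 0, "tz": 0, "turn": 0, "grip": 0},
], newtons=8)

```text
time: 32.6
position: [0.5262, 0.2363, 0.0587]
tool_rot: [3.135, -0.2, 0.001]
ft_force: [-4.4, -1.7, 5.3]
grip_width: 0.253
grip_force: 8.0
```

Request:
send_rows([
  {"tx": 0, "ty": 0, "tz": 0, "turn": 0, "grip": 0.3},
  {"tx": 0, "ty": 0, "tz": 0, "turn": 0, "grip": 0.4},
  {"tx": 0, "ty": 0, "tz": 0, "turn": 0, "grip": 0.6},
  {"tx": 0, "ty": 0, "tz": 0, "turn": 0, "grip": 0.8},
  {"tx": 0, "ty": 0, "tz": 0, "turn": 0, "grip": 0.8},
  {"tx": 0, "ty": 0, "tz": 0, "turn": 0, "grip": 0.8},
], newtons=8)

```text
time: 33.35
position: [0.5262, 0.2362, 0.0578]
tool_rot: [3.135, -0.201, 0.0]
ft_force: [0.1, 0.1, 0.0]
grip_width: 0.751
grip_force: 0.0
```

```bash
python3 g.py
```

```text
t 33.35 p [0.5262 0.2362 0.0578] yaw -7.33 z [ 1.e-04 -1.e-04 -1.e+00] J [ 0.06  0.34 -0.61  1.78  0.22  1.08 -2.34] F [0.1 0.1 0. ] g 0.751 0.0
  dolly y mm 7.7 (239, 128, 35, 55)
  band (274, 128, 85, 61)
centre [0.6234 0.2237 0.0578] remaining tool [0.02  0.076 0.963]
```

Released, with the dolly at rest at about 8 mm. I'll lift straight up, check, and hand in.

Request:
send_rows([
  {"tx": 0, "ty": 0, "tz": -0.1, "turn": 0, "grip": 0.8},
  {"tx": 0, "ty": 0, "tz": -0.3, "turn": 0, "grip": 0.8},
  {"tx": 0, "ty": 0, "tz": -0.4, "turn": 0, "grip": 0.8},
  {"tx": 0, "ty": 0, "tz": -0.5, "turn": 0, "grip": 0.8},
  {"tx": 0, "ty": 0, "tz": -0.4, "turn": 0, "grip": 0.8},
  {"tx": 0, "ty": 0, "tz": -0.2, "turn": 0, "grip": 0.8},
  {"tx": 0, "ty": 0, "tz": 0, "turn": 0, "grip": 0.8},
  {"tx": 0, "ty": 0, "tz": 0, "turn": 0, "grip": 0.8},
], newtons=8)

```text
time: 34.4
position: [0.5255, 0.2358, 0.1709]
tool_rot: [3.134, -0.201, -0.002]
ft_force: [-0.6, -0.5, -0.9]
grip_width: 0.799
grip_force: 0.0
```

```bash
python3 - <<'E'
from h import *
st();i=ctrl.get_image("wrist")["pixels"];j=ctrl.get_image("side")["pixels"][180:400,100:400]
cv2.imwrite("pics/end.png",np.hstack([cv2.resize(i,(400,300)),cv2.resize(j,(400,300))])[:,:,::-1])
E
```

```text
t 34.4 p [0.5255 0.2358 0.1709] yaw -7.33 z [-1.5e-03 -7.0e-04 -1.0e+00] J [ 0.09  0.24 -0.64  1.66  0.15  1.29 -2.28] F [-0.6 -0.5 -0.9] g 0.799 0.0
```

View pics/end.png

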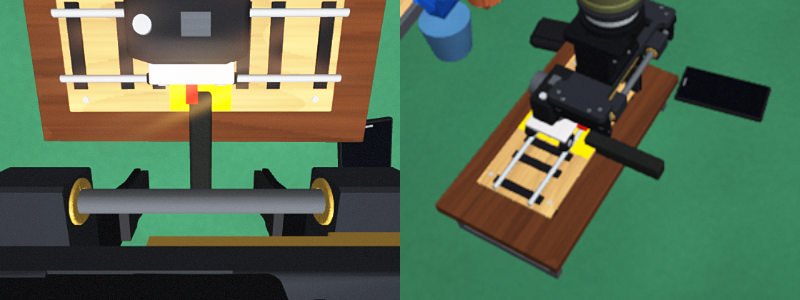

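The end view shows the board square on the riser with the red pointer at (192,94) inside the yellow band, which spans x 170–231. The jaws are clear of the bar.

```bash
python3 -c "
from bench import ctrl
print(ctrl.close_job())"
```

```text
the job is handed in; nothing more can be done
None
```

I handed the job in at about 34 s: the board is on the riser, square to it and about 5 mm off centre, bar to the front and released, with the dolly at rest about 8 mm from mid-track. The hand-in returned no verdict. The tool can't tilt, so I centred the dolly by moving and turning the board instead. It swung out to about 48 mm during the carry before I steadied it.

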